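# Fold the tea caddy's flap over and tuck it under its lip

### The arm

A 7-joint arm with a two-finger parallel gripper is mounted at the origin on the work surface. World frame = base frame: x ahead of the robot, y to its left, z up, the work surface at z = 0. Lengths are in m, angles in rad, forces in N, time in s.
With the tool pointing down it reaches from about 0.4 to 0.85 m from the base axis. Payload 10.4 kg.
Tool frame: the origin (TCP) lies on the centre line of the jaws, within the pads' length; the fingertips stand 19 mm ahead of it and the grasp point (between the pads) is the TCP (robot.tip_extent is the distance from the TCP to the fingertips, in m); z points along the fingers, y is the line along which they close (so a half turn about z gives the same grasp; the last joint's range is limited). The gripper opens to 87 mm and grips with 3 to 60 N. Pads are 19 mm wide; open, the fingers measure 117 mm over their backs; the gripper's body (75 mm by 190 mm) begins 51 mm behind the grasp point.
Start: joints at [-1.262, 0.332, -0.065, 1.46, 0.022, 1.35, -0.088], TCP at [0.204, 0.591, 0.242] pointing down, gripper open.
Joint ranges: [-2.6, 2.6], [-0.5, 2.12], [-1.47, 1.34], [0.16, 2.42], [-1.27, 4.41], [0.06, 2.06], [-2.6, 2.6]. Speed limits (rad/s): [2.22, 2.22, 2.79, 2.79, 3.14, 3.14, 3.14].

### API

Orientations are given as a rotation vector (axis times angle).
In Python, from workcell import robot gives the robot as it stands.
- The arm moves only by the tool carry_out, never from a script. Its argument "targets" is a list of rows, each a list of 7 numbers: the turn, a rotation vector about the tool's x, y, z in rad, then the shift along the tool's x, y, z in cm, then the finger opening in cm, from 0 to 8.7. In form: [[wx, wy, wz, dx, dy, dz, hand], ...]. A call has 1 to 5 rows; each row is the pose to reach, as a shift and turn from the pose commanded when the call began, along the tool's axes at that moment; what a row does not reach only later rows make up. A row lasts 1/10 s, in which the tool goes at most 50 mm and 8.59 degrees, less where a joint would pass 70% of its speed; a pose out of reach is approached as far as the arm can. A call with a gripper value outside its range is refused whole. The fingers move at their own pace and stop on an object; "force" is the grip in N (left out, the last holds). Time passes only in rows, so rows that repeat a pose let the fingers close. It gives the time, the measured TCP pose, the force, the opening and the grip force at its end, in the units of the state.
- robot.get_obs(): the state, without advancing time (a new reading comes with each control period).
- robot.camera(name): name is "scene" or "side" or "wrist"; returns a dict with "frame" (420x560x3 uint8, red, green, blue), "fx", "fy", "cx", "cy" (pixels), "R" (3x3) and "t" (3): a world point X has camera coordinates R X + t; the wrist camera has in their place "hand_eye" (4x4, takes a point from camera to tool coordinates, whose origin is the TCP and whose axes are the flange's). Camera axes: x right, y down, z forward; pixel columns grow to the right and rows downward; lengths in m; the calibration is good to about 2 mm. A picture is of the moment at which its call begins: read the wrist's pose just before it. There is no depth.
- robot.job_done(): hands the job in; it is judged then, once.
The state is a dict: "time": time; "joints": joint angles; "qd": joint speeds; "joint_efforts": joint torques, N m; "position": TCP position; "eef_rot": TCP orientation; "contact_force": force on the tool from outside, world axes, zero at the start; "wrist_torque": the same for the moment, N m; "grip_width": opening from 0.0 (shut) to 1.0 (fully open); "finger_force": force on a finger pad.
Only numpy, scipy, OpenCV 4.12 (cv2) and the standard library are available. Lean on these libraries where they do the work, as an engineer would, in place of code of your own. Each camera call takes 0.05 s, during which the arm holds its last target. There are 200 camera calls.

### The job

Close the tea caddy: with the fingertips push its upright wooden flap over until it lies flat on the caddy, then keep it pressed down and push it forward until its front edge is tucked well beneath the steel lip, so that it stays shut when you let go. Do not lift, tip or shove the caddy, pick nothing up, leave the other things on the counter where they are, and end with the hand clear.

Things in the scene. Friction and masses are not known exactly. Their poses are not given: they have to be found in the camera images.
- caddy: Loose white tea caddy, about 1.5 kg, 150 (x) x 104 (y) x 80 mm high, open on top. Origin: centre of underside. -x end: front, a wall up to 96 mm with the steel lip. +x end: back, a 36 mm deck at 80 mm height. Slides if pushed over about 6 N. A mug and a jar stand to its two sides (centres about 140 mm off along y, under 95 mm high); front and back are free for 100 mm.
- flap (a joint): Hinge of the wooden flap, rad: 0 = flat, shut (a stop), 1.57 = upright, up to 2.2 = leaning back over the rear. Hinge line: along caddy y, 84 mm above the counter, at caddy x = +45 mm minus the slide value. The flap is 92 mm long from the hinge, 90 mm wide, 4 mm thick. A light spring (0.1 N m when flat, under 3 N on a fingertip) swings it open past 1 rad when released untucked.
- slide (a joint): The hinge pin rides in slots: how far flap and hinge are pushed towards the lip (caddy -x), m, 0 to 0.023 (a stop). Needs about 4 N, stays where left. At 0 to 0.003 the flat flap's edge is 7 to 10 mm short of the lip, at 0.023 it is 13 mm beneath it. If pushed forward before it is flat, the flap strikes the lip and must be drawn back.
- ridge (a point): Middle of the top of the finger ridge on the flap's outer face (upper face when shut), 65 mm from the hinge line, 10 mm from the flap's mid plane. The ridge is 8 mm high, 6 mm thick, 70 mm long, parallel to the hinge. A fingertip between hinge and ridge can press the flap down and push the ridge forward. When shut its axes are the caddy's.
- flap_edge (a point): Middle of the flap's free (front) edge, 92 mm from the hinge line, in the flap's mid plane.
- lip_edge (a point): Middle of the lower rear edge of the steel lip: caddy x = -57 mm, 91 mm above the counter. The lip runs on to the front wall (caddy x = -75 mm), is 104 mm wide and 5 mm thick. The flat flap's upper face lies at 86 mm: 5 mm of room beneath the lip.
- mug: Bystander: white mug, 80 mm across, 92 mm high, beside the caddy. Origin: centre of its underside.
- jar: Bystander: amber jar with steel cap, 68 mm across, 85 mm high, on the caddy's other side. Origin: centre of its underside.
- spoon: Bystander: steel teaspoon lying on the counter.
- bowl: Bystander: blue bowl, 130 mm across, 55 mm high.
- pepper: Bystander: slim glass bottle, 44 mm across, 100 mm high.
- can: Bystander: can, 74 mm across, 100 mm high.
- plate: Bystander: white plate, 170 mm across, 18 mm high.

How it is judged:
By the outcome, as a careful person would: the job done as asked, in the order asked, and still so for the second after the job is handed in, with the robot touching nothing.
It also fails if it takes over 38 s, if anything falls off the work surface, if the arm or the gripper's body presses on something with over 40 N, if the wrist force passes 120 N, or if a joint passes its speed limit or range.

## Working session

There is one attempt and no reset: what is moved stays moved. The work goes in short steps, Python scripts to look and compute and a tool call to move; the robot and the scene stay as the last step left them, time stands still between calls to the robot, and variables do not carry over. Pictures are saved under pics/ and viewed, at most 10 in all, crops included, and the job is handed in when it is done.

Besides the shell and the picture viewer there is one more tool, called after "Call:" by a JSON object that holds its "fn" and its "kwargs", one argument or row to a line. carry_out: Moves the arm, as the interface text tells. Its arguments: {"type":"object","properties":{"targets":{"type":"array"},"force":{"type":"number"}},"required":["targets"]}

```bash
mkdir -p pics; ls; python3 - <<'E'
from workcell import robot
import cv2,numpy as np
o=robot.get_obs(); print({k:np.round(v,3) for k,v in o.items()}, robot.tip_extent)
for n in("scene","side"):
    c=robot.camera(n); cv2.imwrite(f"pics/{n}0.png",cv2.cvtColor(c["frame"],cv2.COLOR_RGB2BGR))
    print(n,c["fx"],c["cx"],c["cy"],"cam pos",np.round(-np.array(c["R"]).T@c["t"],3))
E
```

```text
pics
{'time': np.float64(0.0), 'joints': array([-1.262,  0.333, -0.065,  1.461,  0.022,  1.35 , -0.088]), 'qd': array([ 0.001,  0.   ,  0.   ,  0.001, -0.   ,  0.001, -0.002]), 'joint_efforts': array([ 1.0000e-03, -6.2326e+01,  2.5000e-02, -3.8988e+01, -6.1000e-02,
        4.0000e-02,  0.0000e+00]), 'position': array([0.203, 0.591, 0.241]), 'eef_rot': array([-5.190e-01, -3.098e+00,  2.000e-03]), 'contact_force': array([0.028, 0.124, 0.577]), 'wrist_torque': array([ 0.044,  0.003, -0.029]), 'finger_force': np.float64(0.0), 'grip_width': np.float64(1.005)} 0.019
scene 495.1246135738263 278.31199106607784 205.6769383602533 cam pos [1.369 0.45  0.696]
side 521.032032773056 277.5811757271665 208.24069201155092 cam pos [ 0.088 -0.911  1.07 ]
```

View pics/scene0.png

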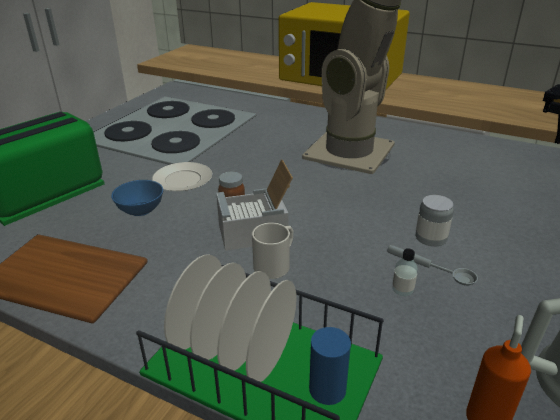

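View pics/side0.png

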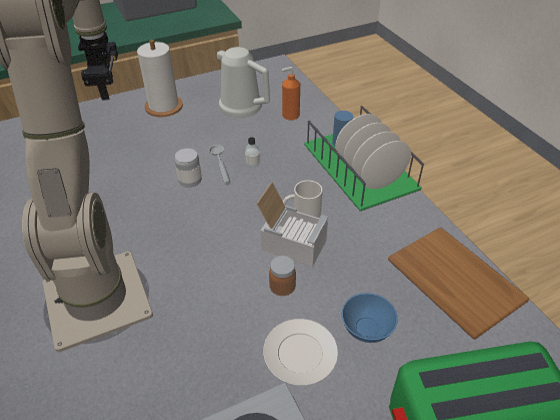

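```bash
python3 - <<'E'
import cv2,numpy as np
a=cv2.imread("pics/scene0.png")[150:280,200:310]; b=cv2.imread("pics/side0.png")[170:300,240:350]
f=lambda i:cv2.resize(i,None,fx=3.6,fy=4.6,interpolation=cv2.INTER_CUBIC)
f=lambda i:cv2.resize(i,None,fx=3.6,fy=3.6,interpolation=cv2.INTER_CUBIC)
cv2.imwrite("pics/crop1.png",np.hstack([f(a),f(b)]))
E
```

```text
(no output)
```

View pics/crop1.png

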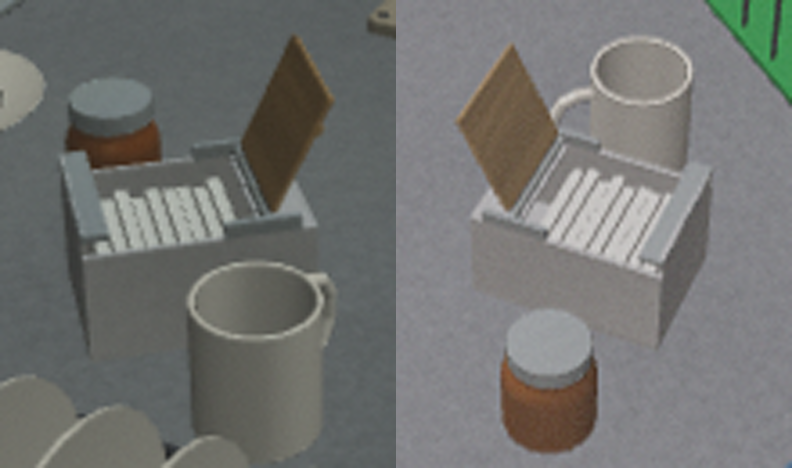

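```bash
cat > h.py <<'E'
import numpy as np,cv2
from workcell import robot
def cams():
    return {n:robot.camera(n) for n in("scene","side")}
def ray(c,p):
    R=np.array(c["R"]);t=np.array(c["t"])
    d=R.T@np.array([(p[0]-c["cx"])/c["fx"],(p[1]-c["cy"])/c["fy"],1]);return -R.T@t,d
def plane(c,p,z):
    o,d=ray(c,p);return o+d*(z-o[2])/d[2]
def tri(c1,p1,c2,p2):
    o,d=ray(c1,p1);q,e=ray(c2,p2)
    s=np.linalg.lstsq(np.c_[d,-e],q-o,rcond=None)[0]
    a,b=o+d*s[0],q+e*s[1];return (a+b)/2,np.linalg.norm(a-b)
E
python3 - <<'E'
from h import *
C=cams();S,D=C["scene"],C["side"]
s=lambda p:(200+p[0]/3.6,150+p[1]/3.6); d=lambda p:(240+(p[0]-396)/3.6,170+p[1]/3.6)
for n,a,b in[("flap top jar",(295,38),(458,122)),("flap top mug",(332,103),(512,45)),("front jar",(62,155),(658,270)),("front mug",(90,248),(712,168))]:
    p,g=tri(S,s(a),D,d(b));print(n,np.round(p*1000),round(g*1000,1))
P=lambda n,c,p,z:print(n,z,np.round(plane(c,p,z)*1000))
P("Fjar sc",S,s((62,155)),.096);P("Fjar sd",D,d((658,266)),.096);P("Fmug sc",S,s((90,248)),.096);P("Fmug sd",D,d((712,168)),.096)
P("Bmug sc",S,s((318,225)),.08);P("Bjar sd",D,d((472,218)),.08);P("Fbot jar",D,d((660,345)),0);P("Bbot jar",D,d((472,282)),0);P("Fbot mug",S,s((92,358)),0)
P("hinge mug sc",S,s((272,210)),.084);P("hinge jar sd",D,d((510,210)),.084)
E
```

```text
flap top jar [440. -18. 163.] 1.0
flap top mug [508.  41. 163.] 0.3
front jar [ 534. -145.   91.] 0.8
front mug [618. -71.  89.] 1.7
Fjar sc 0.096 [ 541. -140.   96.]
Fjar sd 0.096 [ 533. -146.   96.]
Fmug sc 0.096 [626. -64.  96.]
Fmug sd 0.096 [615. -77.  96.]
Bmug sc 0.08 [520.  37.  80.]
Bjar sd 0.08 [441. -33.  80.]
Fbot jar 0 [ 542. -141.    0.]
Bbot jar 0 [442. -24.   0.]
Fbot mug 0 [614. -78.   0.]
hinge mug sc 0.084 [522.   6.  84.]
hinge jar sd 0.084 [468. -41.  84.]
```

Call:
{"fn": "carry_out", "kwargs": {
  "targets": [
    [0, 0, 0.12, -3, -3.25, 0, 0],
    [0, 0, 0.24, -6, -6.5, 0, 0],
    [0, 0, 0.36, -9, -9.75, 0, 0],
    [0, 0, 0.48, -12, -13, 0, 0],
    [0, 0, 0.523, -15, -16.25, 0, 0]
  ]
}}

```text
time: 0.7
position: [0.2929, 0.3866, 0.2415]
eef_rot: [-1.309, -2.856, -0.0]
contact_force: [1.6, 1.0, 1.2]
grip_width: 0.628
finger_force: 0.0
```

Call:
{"fn": "carry_out", "kwargs": {
  "targets": [
    [0, 0, 0, -4.4, -1.37, 0, 0],
    [0, 0, 0, -8.8, -2.74, 0, 0],
    [0, 0, 0, -13.2, -4.1, 0, 0],
    [0, 0, 0, -17.6, -5.5, 0, 0],
    [0, 0, 0, -22, -6.8, 0, 0]
  ]
}}

```text
time: 1.2
position: [0.3859, 0.1759, 0.2416]
eef_rot: [-1.302, -2.859, -0.001]
contact_force: [-0.1, 1.0, -0.2]
grip_width: 0.172
finger_force: 0.0
```

```bash
python3 - <<'E'
from h import *
from scipy.spatial.transform import Rotation as Ro
o=robot.get_obs(); c=robot.camera("wrist"); cv2.imwrite("pics/w1.png",cv2.cvtColor(c["frame"],cv2.COLOR_RGB2BGR))
np.savez("w1.npz",pos=o["position"],rot=o["eef_rot"],H=c["hand_eye"],k=[c["fx"],c["cx"],c["cy"]])
print(np.round(o["position"],4),np.round(Ro.from_rotvec(o["eef_rot"]).as_matrix(),3),np.round(c["hand_eye"],3),o["grip_width"],o["contact_force"])
E
```

```text
[0.3859 0.1759 0.2416] [[-0.656  0.754  0.   ]
 [ 0.754  0.656  0.001]
 [ 0.     0.001 -1.   ]] [[ 0.001 -0.97  -0.243  0.065]
 [ 1.     0.001  0.    -0.   ]
 [ 0.    -0.243  0.97  -0.143]
 [ 0.     0.     0.     1.   ]] 0.17196118934040944 [-0.08720402  0.99485234 -0.2364164 ]
```

View pics/w1.png

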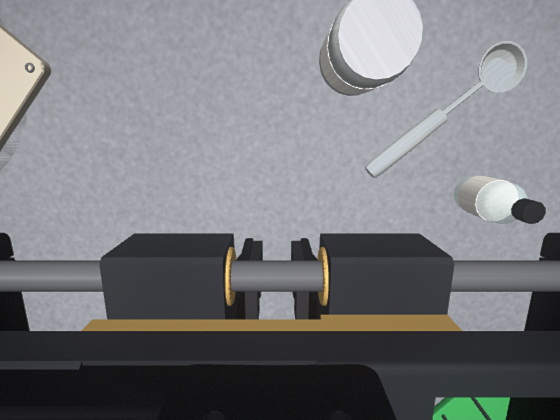

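Call:
{"fn": "carry_out", "kwargs": {
  "targets": [
    [0, 0, 0, -4.4, -1.37, 0, 0],
    [0, 0, 0, -8.8, -2.74, 0, 0],
    [0, 0, 0, -13.1, -4.1, 0, 0],
    [0, 0, 0, -13.1, -4.1, 4.5, 0],
    [0, 0, 0, -13.1, -4.1, 9.0, 0]
  ]
}}

```text
time: 1.75
position: [0.4418, 0.0511, 0.1514]
eef_rot: [1.305, 2.855, 0.005]
contact_force: [-0.2, 1.5, -1.3]
grip_width: 0.007
finger_force: 0.0
```

Call:
{"fn": "carry_out", "kwargs": {
  "targets": [
    [0, 0, 0, 0, 0, 0.2, 0],
    [0, 0, 0, 0, 0, 0.2, 0]
  ]
}}

```text
time: 1.95
position: [0.4404, 0.0521, 0.15]
eef_rot: [-1.302, -2.858, 0.002]
contact_force: [0.3, -0.5, 0.7]
grip_width: 0.002
finger_force: 0.0
```

```bash
python3 - <<'E'
from h import *
C=cams();print(robot.get_obs()["position"],robot.get_obs()["contact_force"])
f=lambda i:cv2.resize(cv2.cvtColor(i,cv2.COLOR_RGB2BGR),None,fx=3.6,fy=3.6,interpolation=cv2.INTER_CUBIC)
cv2.imwrite("pics/c2.png",np.hstack([f(C["scene"]["frame"][130:260,200:310]),f(C["side"]["frame"][150:280,240:350])]))
E
```

```text
[0.44178041 0.05261297 0.15162118] [-0.36779896 -0.56859335  0.23396929]
```

View pics/c2.png

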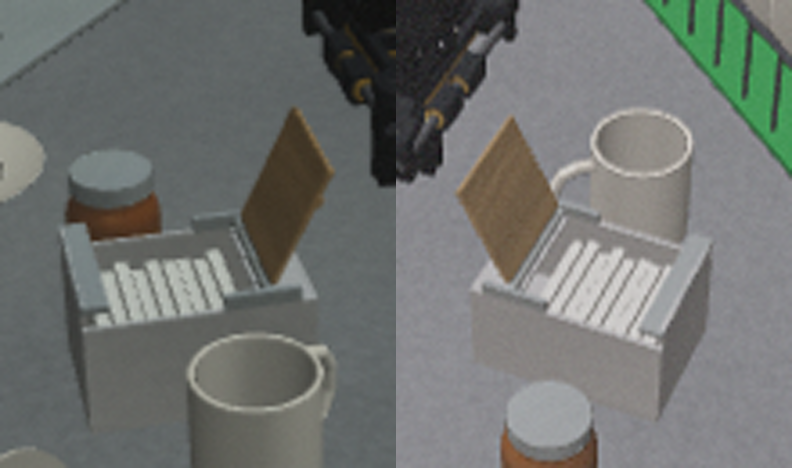

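Call:
{"fn": "carry_out", "kwargs": {
  "targets": [
    [0, 0, 0, -1.5, 0, 0, 0],
    [0, 0, 0, -3, 0, 0, 0],
    [0, 0, 0, -4, 0, 0, 0],
    [0, 0, 0, -5, 0, 0, 0],
    [0, 0, 0, -6, 0, 0, 0]
  ]
}}

```text
time: 2.55
position: [0.4807, 0.0068, 0.1502]
eef_rot: [1.301, 2.859, 0.002]
contact_force: [0.6, 0.7, 0.3]
grip_width: 0.006
finger_force: 0.4
```

Call:
{"fn": "carry_out", "kwargs": {
  "targets": [
    [0, 0, 0, -0.7, 0, 0, 0],
    [0, 0, 0, -1.4, 0, 0, 0],
    [0, 0, 0, -2.1, 0, 0, 0]
  ]
}}

```text
time: 2.85
position: [0.494, -0.0092, 0.1495]
eef_rot: [-1.302, -2.859, -0.0]
contact_force: [-0.1, 1.4, 0.3]
grip_width: 0.002
finger_force: 0.3
```

```bash
python3 - <<'E'
from h import *
C=cams();o=robot.get_obs();print(o["position"],o["contact_force"])
p=np.array(o["position"])*1000-[499.5,-18,84];print("corner fwd",p@[.656,-.755,0]+9.5,"lat",p@[.755,.656,0],"up",p[2]-19)
f=lambda i:cv2.resize(cv2.cvtColor(i,cv2.COLOR_RGB2BGR),None,fx=3.6,fy=3.6,interpolation=cv2.INTER_CUBIC)
cv2.imwrite("pics/c3.png",np.hstack([f(C["scene"]["frame"][130:260,200:310]),f(C["side"]["frame"][150:280,240:350])]))
E
```

```text
[ 0.4942215  -0.00980345  0.14948653] [-1.13792563  0.16058196 -0.96267929]
corner fwd -0.1510866871908263 lat 1.391670834787723 up 46.48653153581387
```

View pics/c3.png

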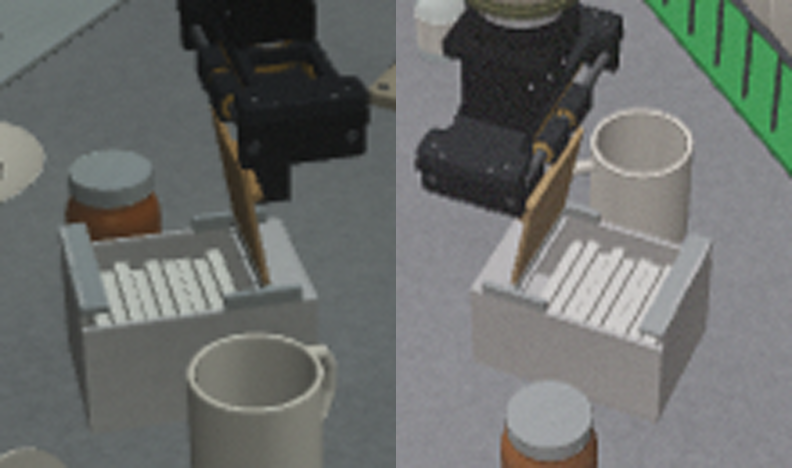

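Call:
{"fn": "carry_out", "kwargs": {
  "targets": [
    [0, 0, 0, -0.8, 0, 0.1, 0],
    [0, 0, 0, -1.5, 0, 0.3, 0],
    [0, 0, 0, -2.3, 0, 0.4, 0],
    [0, 0, 0, -2.9, 0, 0.7, 0],
    [0, 0, 0, -3.4, 0, 1.0, 0]
  ]
}}

```text
time: 3.45
position: [0.5164, -0.0351, 0.1392]
eef_rot: [-1.302, -2.859, 0.0]
contact_force: [-1.3, 0.7, 0.4]
grip_width: 0.006
finger_force: 0.6
```

Call:
{"fn": "carry_out", "kwargs": {
  "targets": [
    [0, 0, 0, -0.4, 0, 0.5, 0],
    [0, 0, 0, -0.8, 0, 1.0, 0],
    [0, 0, 0, -1.0, 0, 1.5, 0],
    [0, 0, 0, -1.2, 0, 2.0, 0],
    [0, 0, 0, -1.2, 0, 2.4, 0]
  ]
}}

```text
time: 3.95
position: [0.5242, -0.044, 0.1152]
eef_rot: [1.302, 2.858, -0.0]
contact_force: [0.4, -0.3, 2.3]
grip_width: 0.008
finger_force: 0.9
```

```bash
python3 - <<'E'
from h import *
C=cams();o=robot.get_obs();print(o["position"],o["contact_force"])
p=np.array(o["position"])*1000-[499.5,-18,84];print("corner fwd",p@[.656,-.755,0]+9.5,"lat",p@[.755,.656,0],"up",p[2]-19)
f=lambda i:cv2.resize(cv2.cvtColor(i,cv2.COLOR_RGB2BGR),None,fx=3.6,fy=3.6,interpolation=cv2.INTER_CUBIC)
cv2.imwrite("pics/c4.png",np.hstack([f(C["scene"]["frame"][130:260,200:310]),f(C["side"]["frame"][150:280,240:350])]))
E
```

```text
[ 0.52373834 -0.04368978  0.11497167] [-0.35084593 -1.29342499  1.42295282]
corner fwd 44.79613246958333 lat 1.4474500416676759 up 11.971672507501665
```

View pics/c4.png

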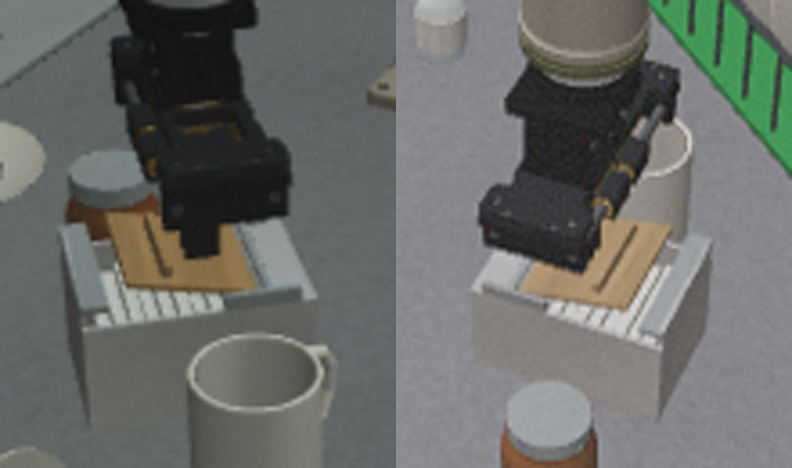

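Call:
{"fn": "carry_out", "kwargs": {
  "targets": [
    [0, 0, 0, 0, 0, 0.3, 0],
    [0, 0, 0, 0, 0, 0.6, 0],
    [0, 0, 0, 0, 0, 0.8, 0],
    [0, 0, 0, 0, 0, 0.95, 0],
    [0, 0, 0, 0, 0, 0.95, 0]
  ]
}}

```text
time: 4.55
position: [0.524, -0.0437, 0.1059]
eef_rot: [-1.302, -2.859, -0.0]
contact_force: [0.5, 0.2, 1.7]
grip_width: 0.006
finger_force: 0.7
```

Call:
{"fn": "carry_out", "kwargs": {
  "targets": [
    [0, 0, 0, 0, 0, 0.1, 0],
    [0, 0, 0, 0, 0, 0.1, 0]
  ]
}}

```text
time: 4.75
position: [0.524, -0.0436, 0.1053]
eef_rot: [-1.302, -2.859, -0.001]
contact_force: [-0.4, 0.1, 5.4]
grip_width: 0.005
finger_force: 2.5
```

Call:
{"fn": "carry_out", "kwargs": {
  "targets": [
    [0, 0, 0, 0, 0, 0.1, 0],
    [0, 0, 0, 0, 0, 0.1, 0]
  ]
}}

```text
time: 4.95
position: [0.5242, -0.0436, 0.1048]
eef_rot: [-1.302, -2.859, -0.001]
contact_force: [-3.7, 0.5, 12.4]
grip_width: 0.003
finger_force: 6.3
```

Call:
{"fn": "carry_out", "kwargs": {
  "targets": [
    [0, 0, 0, -0.3, 0, 0, 0],
    [0, 0, 0, -0.6, 0, 0, 0],
    [0, 0, 0, -0.8, 0, 0, 0],
    [0, 0, 0, -1.0, 0, 0, 0],
    [0, 0, 0, -1.0, 0, 0, 0]
  ]
}}

```text
time: 5.45
position: [0.5306, -0.0511, 0.1048]
eef_rot: [-1.302, -2.858, -0.001]
contact_force: [-5.0, -0.3, 12.2]
grip_width: 0.006
finger_force: 6.5
```

Call:
{"fn": "carry_out", "kwargs": {
  "targets": [
    [0, 0, 0, -0.3, 0, 0, 0],
    [0, 0, 0, -0.5, 0, 0, 0],
    [0, 0, 0, -0.7, 0, 0, 0],
    [0, 0, 0, -0.9, 0, 0, 0],
    [0, 0, 0, -0.9, 0, 0, 0]
  ]
}}

```text
time: 5.95
position: [0.5365, -0.0579, 0.1048]
eef_rot: [-1.302, -2.858, -0.001]
contact_force: [-3.9, 0.3, 13.1]
grip_width: 0.005
finger_force: 6.5
```

Call:
{"fn": "carry_out", "kwargs": {
  "targets": [
    [0, 0, 0, -0.2, 0, 0, 0],
    [0, 0, 0, -0.4, 0, 0, 0],
    [0, 0, 0, -0.6, 0, 0, 0],
    [0, 0, 0, -0.8, 0, 0, 0],
    [0, 0, 0, -0.8, 0, 0, 0]
  ]
}}

```text
time: 6.45
position: [0.5407, -0.0623, 0.1045]
eef_rot: [-1.299, -2.856, -0.003]
contact_force: [-9.6, 5.9, 16.3]
grip_width: 0.004
finger_force: 8.2
```

```bash
python3 - <<'E'
from h import *
C=cams();o=robot.get_obs();print(o["position"],o["contact_force"])
p=np.array(o["position"])*1000-[499.5,-18,84];print("corner fwd",p@[.656,-.755,0]+9.5,"lat",p@[.755,.656,0],"up",p[2]-19)
f=lambda i:cv2.resize(cv2.cvtColor(i,cv2.COLOR_RGB2BGR),None,fx=3.6,fy=3.6,interpolation=cv2.INTER_CUBIC)
cv2.imwrite("pics/c5.png",np.hstack([f(C["scene"]["frame"][130:260,200:310]),f(C["side"]["frame"][150:280,240:350])]))
E
```

```text
[ 0.54074616 -0.06229772  0.10454241] [-8.89655408  5.75535802 16.81536782]
corner fwd 70.00225836669841 lat 2.081551449202497 up 1.5424099121718342
```

View pics/c5.png

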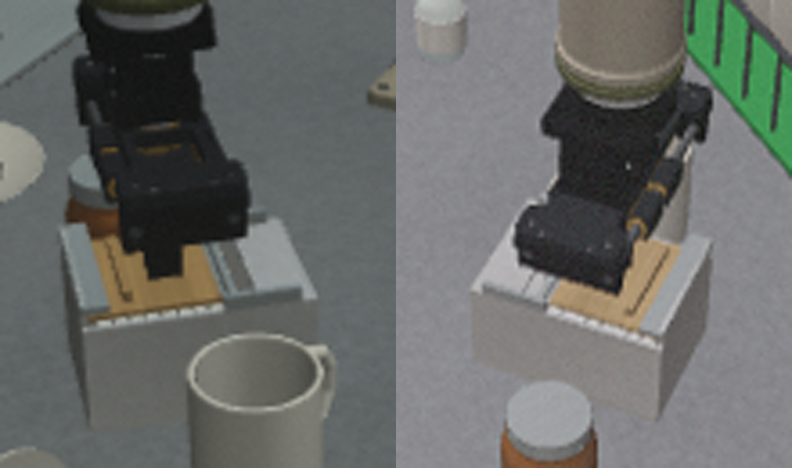

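Call:
{"fn": "carry_out", "kwargs": {
  "targets": [
    [0, 0, 0, 0, 0, -0.15, 0],
    [0, 0, 0, 0, 0, -1.5, 0],
    [0, 0, 0, 0, 0, -5, 0],
    [0, 0, 0, 5, 0, -9, 0],
    [0, 0, 0, 10, 0, -11, 0]
  ]
}}

```text
time: 7.05
position: [0.4866, -0.0015, 0.2088]
eef_rot: [1.307, 2.855, -0.0]
contact_force: [0.7, 2.0, 1.6]
grip_width: 0.002
finger_force: 0.0
```

Call:
{"fn": "carry_out", "kwargs": {
  "targets": [
    [0, 0, 0, 5, 0, 0, 0],
    [0, 0, 0, 9, 0, 0, 0],
    [0, 0, 0, 9, 0, 0, 0],
    [0, 0, 0, 9, 0, 0, 0],
    [0, 0, 0, 9, 0, 0, 0]
  ]
}}

```text
time: 7.55
position: [0.4278, 0.0665, 0.207]
eef_rot: [1.304, 2.858, 0.0]
contact_force: [0.1, 0.2, 1.1]
grip_width: 0.01
finger_force: 0.0
```

```bash
python3 - <<'E'
from h import *
C=cams();o=robot.get_obs();print(o["position"],o["contact_force"])
f=lambda i:cv2.resize(cv2.cvtColor(i,cv2.COLOR_RGB2BGR),None,fx=4.4,fy=4.4,interpolation=cv2.INTER_CUBIC)
cv2.imwrite("pics/c6.png",np.hstack([f(C["scene"]["frame"][170:260,210:300]),f(C["side"]["frame"][190:280,255:345])]))
E
```

```text
[0.42786544 0.0663727  0.20667292] [1.00269312 0.68118665 0.05072456]
```

View pics/c6.png

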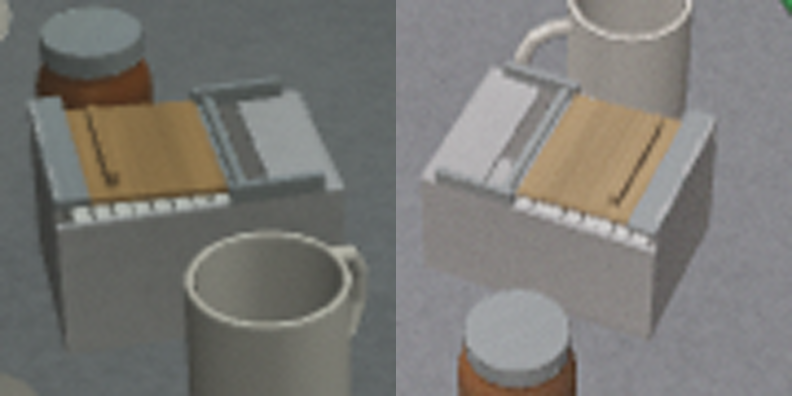

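```bash
python3 - <<'E'
from h import *
C=cams()
s=lambda p:("scene",(210+p[0]/4.4,170+p[1]/4.4)); d=lambda p:("side",(255+(p[0]-396)/4.4,190+p[1]/4.4))
for n,q,z in[("rear edge",s((192,100)),.086),("rear edge",s((230,192)),.086),("rear",d((582,90)),.086),("rear",d((518,192)),.086),
 ("ridge",s((112,182)),.09),("ridge",s((89,108)),.092),("ridge",d((614,202)),.09),("ridge",d((662,125)),.092),("lip",s((93,205)),.096),("lip",s((68,105)),.096),("lip",d((630,220)),.096),("lip",d((682,122)),.096),
 ("front top",s((28,102)),.096),("front top",d((714,115)),.096),("Bmug",s((343,188)),.08),("Bjar",d((423,180)),.08)]:
    p=plane(C[q[0]],q[1],z)*1000; v=p[:2]-[529,-52]; print(n,q[0],"caddy x",round(float(v@[-.656,.755])),"y~",round(float(v@[.755,.656])))
E
```

```text
rear edge scene caddy x 13 y~ -45
rear edge scene caddy x 13 y~ 50
rear side caddy x 11 y~ 48
rear side caddy x 13 y~ -47
ridge scene caddy x -44 y~ 32
ridge scene caddy x -44 y~ -41
ridge side caddy x -43 y~ -36
ridge side caddy x -47 y~ 33
lip scene caddy x -58 y~ 59
lip scene caddy x -56 y~ -40
lip side caddy x -59 y~ -51
lip side caddy x -58 y~ 36
front top scene caddy x -76 y~ -49
front top side caddy x -74 y~ 49
Bmug scene caddy x 73 y~ 52
Bjar side caddy x 72 y~ -55
```

```bash
python3 -c "
from workcell import robot
print(robot.job_done())"
```

```text
the job is handed in; nothing more can be done
None
```

I closed the tea caddy: the flap is flat and pushed forward under the steel lip, at or near the full 23 mm by the camera measurements. It stayed shut when I let go; the caddy did not measurably move, nothing else was touched, and the hand is clear. I handed the job in at about 8 s, and no verdict was returned.

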